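# Tuck the check plate under the reader's flap and hold it down

### The job

Take the loose check plate (it has an upright rib to grip) and slide its plain edge under the hinged steel flap of the reader's free bay (the one with the sprung contact bar, not the one closed by the flat blank), up to the end stop and without lifting either flap. Then press the plate flat on the pad against the spring and finish still pressing it down with the gripper: do not let go. Leave the bottle, tube rack and tip box where they are.

Things in the scene. Friction and masses are not known exactly. Their poses are not given: they have to be found in the camera images.
- plate: Loose dark metal check plate 100 x 60 x 4 mm (x, y, z), about 120 g, lying on the bench, +x roughly away from the robot. Upright rib to grip: 40 mm long (x), 12 mm thick (y), up to 38.7 mm above the plate's underside, centred at x = -22 mm, y = 0. Origin: centre of the underside; +x points to the plain edge (the end farther from the rib), which goes under the flap.
- plate_nose (a point): Middle of the plate's plain edge, on the underside (50 mm along the plate's +x from its origin).
- plate_grip (a point): Middle of the rib, 25 mm above the plate's underside.
- reader: White two-bay reader, fixed. Origin: underside, mid-width; +x to its 46 mm high housing (x > 85 mm), +y to its left bay. Deck x -65..165 mm, 230 mm wide, 12 mm high. Bays at y = +50 and -50 mm, each with two rails along x (70 mm apart inside, tops 19 mm above the bench, x -48..74 mm), an end stop (face at x = 74 mm) and a steel flap lapping over its far end.
- pad: Plain grey pad, fixed in the free bay (left or right): 124 x 64 x 3 mm, origin at the centre of its underside, 12 mm above the bench; axes as the reader's. Stop face at pad x = 62 mm, flap lip at 28 mm (lead-in from 21 mm), 8 mm between the pad's top and the flap. Plate home: flat on the pad, plain edge at the stop, i.e. plate origin at pad x = 12 mm, y = 0.
- contact (a joint): Travel of the sprung brass contact bar, a round bar 30 mm long (y), 8 mm thick, at pad x = -24 mm: 0 = up, top 6 mm above the pad; 0.006 m = fully down, level with the pad. Spring 2 N at the top, 4.5 N at the bottom. It raises the plate's rib end unless that is pressed; the plate fits level under the flap only with the bar pressed down.
- blank: Flat white blank screwed down in the other, closed bay, fixed: 124 x 64 x 6.5 mm, origin at the centre of its underside, 12 mm above the bench.
- flap_left (a joint): Angle (rad) of the flap over the left (+y) bay: 0 = down (level), grows as its lip is lifted. A steel plate 66 mm wide, 3 mm thick, 60 g, hinged at its far edge by the housing; lip 44 mm from the hinge, then a turned-up lead-in 7 mm long. Swings freely, falls back by its own weight, rests on a stop at 0.
- flap_right (a joint): The same for the flap over the right (-y) bay.
- flap_left_lip (a point): Middle of the left flap's lip, on its underside.
- flap_right_lip (a point): Middle of the right flap's lip, on its underside.
- bottle: Bystander: white bottle, 60 mm across, 150 mm high; origin at the centre of its underside.
- rack: Bystander: white tube rack 60 x 150 x 45 mm with tubes up to 73 mm; origin at the centre of its underside.
- tipbox: Bystander: grey tip box 80 x 120 x 60 mm; origin at the centre of its underside.
There are look-alikes about, which are no part of the job. There is more than one size of the plate; the one meant has the size given above.

How it is judged:
By the outcome, as a careful person would: the job done as asked, in the order asked, and still so for the second after the job is handed in, while the arm keeps its last pose, push and grip.
It also fails if it takes over 35 s, if anything falls off the work surface, if the arm or the gripper's body presses on something with over 40 N, if the wrist force passes 120 N, or if a joint passes its speed limit or range.

### The arm

A 6-joint arm with a two-finger parallel gripper is mounted at the origin on the work surface. World frame = base frame: x ahead of the robot, y to its left, z up, the work surface at z = 0. Lengths are in m, angles in rad, forces in N, time in s.
With the tool pointing down it reaches from about 0.325 to 0.775 m from the base axis. Payload 5.5 kg.
Tool frame: the origin (TCP) lies between the finger pads; the fingertips stand ctrl.tip_reach ahead of it and the grasp point (between the pads) lies 11 mm behind it (ctrl.tip_reach is the distance from the TCP to the fingertips, in m); z points along the fingers, x is the direction in which the jaws open and shut, and the axes are right-handed (so a half turn about z gives the same grasp; the last joint's range is limited). The gripper opens to 88 mm and grips with 3 to 60 N. Pads are 20 mm wide; open, the fingers measure 115 mm over their backs; the gripper's body (75 mm by 178 mm) begins 61 mm behind the grasp point.
Start: joints at [1.189, 0.091, 1.231, -0, 1.82, -0.057], TCP at [0.191, 0.569, 0.198] pointing down, gripper open.
Joint ranges: [-2.87, 2.87], [-0.86, 2.18], [0.17, 2.46], [-1.51, 4.65], [0.06, 2.69], [-2.65, 2.65]. Speed limits (rad/s): [2.57, 2.57, 3.01, 3.14, 3.14, 3.14].

### API

Orientations are given as a 3x3 rotation matrix whose columns are the frame's x, y, z axes.
In Python, from station import ctrl gives the robot as it stands.
- The arm moves only by the shell command python3 -m creep 'ROWS' [OPENING] [FORCE]. ROWS is a JSON object of lists of equal length, an entry for each row: "translation": the shift along the tool's x, y, z in cm, a list of three; "spin": the turn about the tool's z in rad. A call has 1 to 12 rows; each row shifts and turns the pose as measured when the row begins, along the tool's axes as they then stand; what a row does not reach is not made up. A row lasts 1/10 s, in which the tool goes at most 50 mm and 8.59 degrees, less where a joint would pass 70% of its speed; a pose out of reach is approached as far as the arm can. A call is refused whole if a number of a shift passes 5 or a number of a turn 0.15, either way. A call with a gripper value outside its range is refused whole. OPENING is the gripper's target within -1 to 1 (fully open at 1, half-way at 0, shut at -1), set as the call begins (- or left out, the last holds). The fingers move at their own pace and stop on an object; FORCE is the grip in N (left out, the last holds). Time passes only in rows, so rows that do not move let the fingers close. It gives the time, the measured TCP pose, the force and the opening at its end, in the units of the state.
- ctrl.observe(): the state, without advancing time (a new reading comes with each control period).
- ctrl.read_camera(name): name is "scene" or "top" or "wrist"; returns (picture, depth): 400x640x3 uint8, red, green, blue; 400x640 float32, m along the optical axis (not along the pixel's ray), 0 where there is no reading.
- ctrl.camera_params(name): a dict with "K" (3x3 intrinsics, pixels), "k1" (the pictures are not rectified: a ray, as slopes to the right and down, at radius r is drawn at 1 + k1 r^2 times it, then the intrinsics apply), "pose" (4x4, takes a point from camera to world coordinates). Camera axes: x right, y up, looking along -z (the intrinsics and any distortion apply to the point x, -y, -z); pixel columns grow to the right and rows downward; lengths in m; the calibration is good to about 2 mm. A picture is of the moment at which its call begins: read the wrist's pose just before it. camera_params takes no time and is no camera call; for the wrist camera it gives the pose at the moment of the call.
- ctrl.hand_in(): hands the job in, once; it reports no verdict.
Trained networks look in the newest picture that a camera, given by its name, has taken for a name from the list of things; names that differ only in an ending like _2 or _b are one class to them, and where a whole thing is asked for, a point or a joint stands for the part that bears it (a point fixed in the world has none). Each returns a list of dicts, best first, with "score" (0 to 1); they miss things now and then, are a little off and sometimes report something else, mostly with a low value. They report only what shows in the picture. A call takes as long as a camera call. They do not tell look-alikes from the thing itself.
- ctrl.boxes_of(camera, thing): "centre" ([x, y, z] in m, in the coordinates of the camera as it stood for that picture, good to about 4 mm: the middle of the surface that is visible of it).
- ctrl.pinpoint(camera, thing): "centre" ([x, y, z] in m, in the coordinates of the camera as it stood for that picture, good to about 4 mm: a listed point, or the origin of a listed thing).
The state is a dict: "t": time; "q": joint angles; "joint_velocities": joint speeds; "joint_efforts": joint torques, N m; "position": TCP position; "tool_rot": TCP orientation; "ft_force": force on the tool from outside, world axes, zero at the start; "moment": the same for the moment, N m; "opening": finger opening in m.
Only numpy, scipy, OpenCV 4.12 (cv2) and the standard library are available. Lean on these libraries where they do the work, as an engineer would, in place of code of your own. Each camera call takes 0.05 s, during which the arm holds its last target. There are 200 camera calls.

## Working session

There is one attempt and no reset: what is moved stays moved. The work goes in short steps, Python scripts to look and compute and a shell command to move; the robot and the scene stay as the last step left them, time stands still between calls to the robot, and variables do not carry over. Pictures are saved under pics/ and viewed, about 8 in all and at most 12, crops included, and the job is handed in when it is done.

```bash
mkdir -p pics; ls; cat > h.py <<'E'
import numpy as np, cv2
from station import ctrl
def world(cam,c,P=None):
    P=ctrl.camera_params(cam)["pose"] if P is None else P
    P=np.array(P); return P[:3,:3]@np.array(c)+P[:3,3]
def cloud(cam,depth,prm):
    K=np.array(prm["K"]);k1=prm["k1"];P=np.array(prm["pose"])
    v,u=np.mgrid[:400,:640].astype(float)
    x=(u-K[0,2])/K[0,0];y=(v-K[1,2])/K[1,1];x0,y0=x.copy(),y.copy()
    for _ in range(8):
        f=1+k1*(x*x+y*y); x=x0/f;y=y0/f
    p=np.stack([x*depth,-y*depth,-depth],-1)
    return p@P[:3,:3].T+P[:3,3]
def pix(w,prm):
    P=np.array(prm["pose"]);K=np.array(prm["K"]);c=P[:3,:3].T@(np.array(w)-P[:3,3])
    x,y=c[0]/-c[2],-c[1]/-c[2];f=1+prm["k1"]*(x*x+y*y)
    return np.round([K[0,0]*x*f+K[0,2],K[1,1]*y*f+K[1,2]])
def snap(cam,name):
    prm=ctrl.camera_params(cam);im,d=ctrl.read_camera(cam)
    cv2.imwrite(f"pics/{name}.png",im[...,::-1]);np.savez(f"pics/{name}.npz",im=im,d=d,w=cloud(cam,d,prm))
    return prm,im,d
E
python3 - <<'E'
from h import *
np.set_printoptions(precision=3,suppress=True)
for cam in("top","scene"):
    prm,im,d=snap(cam,cam+"0")
    for t in["plate","plate_nose","plate_grip","reader","pad","blank","flap_left_lip","flap_right_lip","bottle","rack","tipbox"]:
        for r in ctrl.pinpoint(cam,t)[:4]:
            w=world(cam,r["centre"],prm["pose"]); print(cam,t,round(r["score"],2),w,pix(w,prm))
print(ctrl.observe(),ctrl.tip_reach)
a=cv2.imread("pics/top0.png");b=cv2.imread("pics/scene0.png")
E
```

```text
pics
top plate 0.79 [0.334 0.238 0.005] [212. 270.]
top plate 0.75 [0.46 0.39 0.  ] [163. 227.]
top plate 0.73 [0.493 0.27  0.001] [203. 216.]
top plate_nose 0.91 [0.432 0.415 0.002] [154. 236.]
top plate_nose 0.69 [0.331 0.201 0.001] [225. 272.]
top plate_nose 0.64 [0.547 0.254 0.001] [209. 198.]
top plate_grip 0.76 [0.471 0.378 0.019] [165. 222.]
top plate_grip 0.57 [ 0.436 -0.429  0.   ] [440. 237.]
top plate_grip 0.56 [0.474 0.276 0.03 ] [199. 222.]
top reader 0.66 [ 0.58  -0.161  0.   ] [350. 188.]
top pad 0.92 [ 0.592 -0.111  0.015] [333. 183.]
top blank 0.86 [ 0.584 -0.208  0.013] [366. 186.]
top blank 0.57 [ 0.614 -0.215  0.023] [369. 175.]
top blank 0.46 [ 0.547  0.25  -0.002] [211. 198.]
top flap_left_lip 0.57 [ 0.622 -0.111  0.023] [333. 172.]
top flap_right_lip 0.77 [ 0.615 -0.214  0.022] [368. 175.]
top bottle 0.83 [0.688 0.392 0.002] [166. 151.]
top rack 0.89 [ 0.738  0.189 -0.002] [233. 135.]
top tipbox 0.73 [ 0.435 -0.434 -0.   ] [442. 238.]
scene plate 0.86 [0.496 0.266 0.006] [378. 165.]
scene plate 0.57 [ 0.456  0.39  -0.005] [390. 150.]
scene plate 0.48 [ 0.339  0
[... 864 characters left out ...]
18 [0.477 0.276 0.03 ] [376. 156.]
scene rack 0.65 [ 0.737  0.193 -0.007] [428. 209.]
scene rack 0.38 [ 0.612 -0.215  0.021] [293. 254.]
scene tipbox 0.86 [ 0.44  -0.433 -0.   ] [176. 272.]
{'t': 1.2, 'q': array([ 1.189,  0.091,  1.231,  0.   ,  1.82 , -0.057]), 'joint_velocities': array([ 0.003, -0.   , -0.002,  0.002,  0.001, -0.001]), 'joint_efforts': array([ -0.001, -44.621, -40.65 ,   0.07 ,   0.02 ,  -0.   ]), 'position': array([0.191, 0.569, 0.198]), 'tool_rot': array([[ 0.319,  0.948, -0.   ],
       [ 0.948, -0.319, -0.   ],
       [-0.   , -0.   , -1.   ]]), 'ft_force': array([ 0.076,  0.088, -1.015]), 'moment': array([ 0.047,  0.044, -0.055]), 'opening': 0.08808866489028998} 0.008
```

View pics/top0.png

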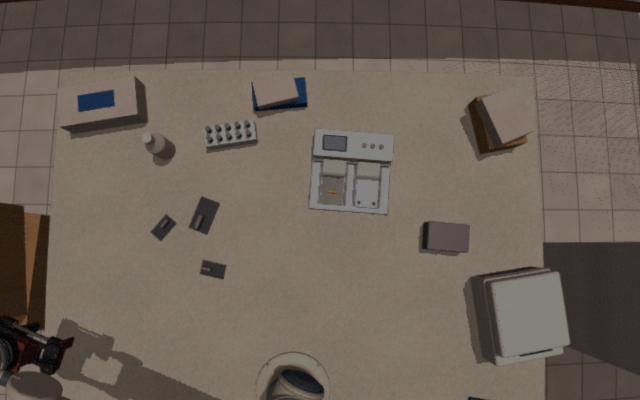

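View pics/scene0.png

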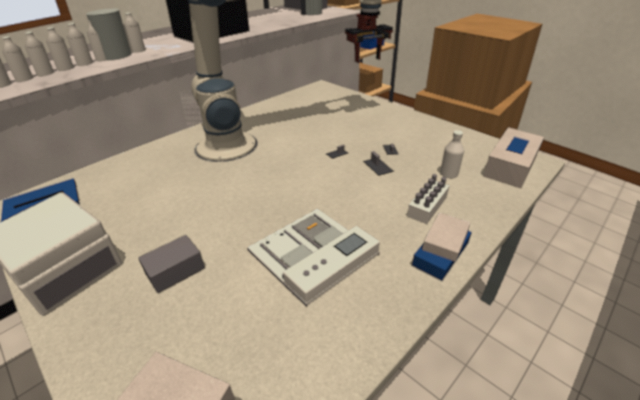

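The candidates for the plate in the top picture are (204,216), which is the largest at about 50 mm from origin to nose, and (163,227) and (212,270), both smaller at about 37 mm. I choose (204,216). The free bay is the left one: pad at (333,183) with the brass bar at (331,191). The blank is at (366,186). I'll move above the plate for a close crop.

```bash
python3 -m creep '{"translation":[[-2,4,0],[-2,4,0],[-2,4,0],[-2,4,0],[-2,4,0],[-2,4,0],[-2,4,0],[-2,4,0],[-2,4,0],[0,0,0]],"spin":[0,0,0,0,0,0,0,0,0,0]}' 1 30
python3 - <<'E'
from h import *
np.set_printoptions(precision=4,suppress=True)
prm,im,d=snap("wrist","w1")
for t in["plate","plate_nose","plate_grip"]:
    for r in ctrl.pinpoint("wrist",t)[:3]:
        w=world("wrist",r["centre"],prm["pose"]); print(t,round(r["score"],2),w,pix(w,prm))
print(prm["pose"])
o=ctrl.observe();print(o["t"],o["position"],o["tool_rot"])
E
```

```text
t: 2.2
position: [0.4846, 0.2737, 0.1964]
tool_rot: [[0.314, 0.949, 0.001], [0.949, -0.314, 0.0], [0.0, 0.001, -1.0]]
ft_force: [0.0, 0.6, -0.4]
opening: 0.0878
plate 0.91 [0.4571 0.3852 0.0015] [405. 129.]
plate 0.88 [0.3323 0.2347 0.0003] [243.  63.]
plate 0.69 [ 0.496   0.2707 -0.0015] [321. 191.]
plate_nose 0.97 [ 0.5397  0.2511 -0.0031] [317. 227.]
plate_nose 0.88 [ 0.3309  0.2031 -0.0013] [216.  71.]
plate_nose 0.72 [ 0.4324  0.4089 -0.0009] [419. 101.]
plate_grip 0.79 [0.3423 0.249  0.0168] [255.  65.]
plate_grip 0.72 [0.4657 0.3766 0.019 ] [403. 140.]
plate_grip 0.6 [0.4736 0.2716 0.0223] [315. 176.]
[[ 0.3135 -0.915  -0.254   0.4141]
 [ 0.9496  0.3021  0.0837  0.2952]
 [ 0.0001 -0.2674  0.9636  0.3832]
 [ 0.      0.      0.      1.    ]]
2.4 [0.481  0.2785 0.197 ] [[ 0.3073  0.9516  0.0004]
 [ 0.9516 -0.3073  0.0023]
 [ 0.0023 -0.0003 -1.    ]]
```

View pics/w1.png

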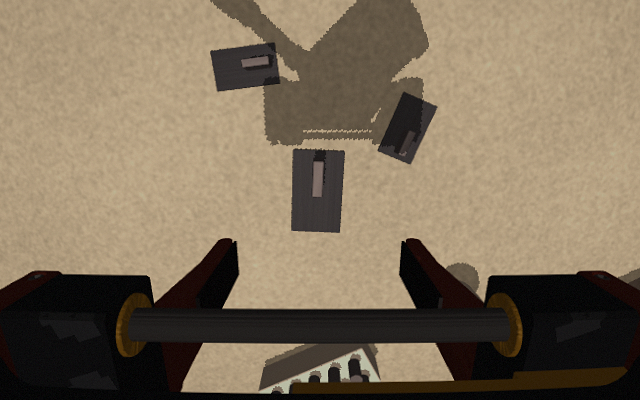

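The wrist view shows the big plate at (318,190) with its rib end at the top of the picture (rib at 318,180). The small look-alikes are at (245,65) and (408,128). Next I measure its outline and the rib.

```bash
python3 - <<'E'
from h import *
np.set_printoptions(precision=4,suppress=True)
z=np.load("pics/w1.npz");im=z["im"].astype(int);w=z["w"]
m=np.zeros((400,640),bool);m[140:240,280:355]=1
s=im.sum(-1); plate=m&(w[...,2]<.012)&(s<225)
n,l,st,_=cv2.connectedComponentsWithStats((m&((s<225)|(w[...,2]>.02))).astype(np.uint8))
k=1+np.argmax(st[1:,4]);print(st[k])
P=w[(l==k)&(w[...,2]<.01)];print("z plate",np.median(P[:,2]),"bench",np.median(w[200:235,250:280,2]))
r=cv2.minAreaRect((P[:,:2]*1000).astype(np.float32));print(r)
R=w[m&(w[...,2]>.03)];print("rib",R.mean(0),len(R),R[:,2].max(),cv2.minAreaRect((R[:,:2]*1000).astype(np.float32)))
o=ctrl.observe();print(o["position"],o["tool_rot"])
E
```

```text
[ 291  149   54   85 4080]
z plate 0.003825210928709022 bench -0.00015961149439616684
((494.94659423828125, 266.1180725097656), (60.638065338134766, 100.37861633300781), 69.23346710205078)
rib [0.4699 0.2754 0.0582] 431 0.3832369710569317 ((453.0957336425781, 281.13458251953125), (11.82949447631836, 82.9346694946289), 71.43165588378906)
[0.481  0.2785 0.197 ] [[ 0.3073  0.9516  0.0004]
 [ 0.9516 -0.3073  0.0023]
 [ 0.0023 -0.0003 -1.    ]]
```

```bash
python3 -m creep '{"translation":[[-0.65,-0.5,4],[0,0,4],[0,0,4],[0,0,0]],"spin":[0.05,0,0,0]}' 1 40
```

```text
t: 2.8
position: [0.4713, 0.2803, 0.0765]
tool_rot: [[0.347, 0.938, 0.005], [0.938, -0.347, 0.006], [0.008, 0.003, -1.0]]
ft_force: [-1.1, -0.5, -0.4]
opening: 0.0881
```

```bash
python3 -m creep '{"translation":[[-0.5,0.5,2],[0,0,2],[0,0,0],[0,0,0]],"spin":[0,0,0,0]}'; python3 - <<'E'
from h import *
np.set_printoptions(precision=4,suppress=True)
prm,im,d=snap("wrist","w2");o=ctrl.observe();print(o["t"],o["position"],o["tool_rot"])
for t in ["plate_grip","plate"]:
  for r in ctrl.pinpoint("wrist",t)[:3]:
    print(t,round(r["score"],2),world("wrist",r["centre"],prm["pose"]))
z=np.load("pics/w2.npz");w=z["w"];q=w[(w[...,2]>.03)&(w[...,2]<.045)&(np.hypot(w[...,0]-.474,w[...,1]-.274)<.03)];print(len(q),q.mean(0) if len(q) else 0)
if len(q):print(cv2.minAreaRect((q[:,:2]*1000).astype(np.float32)))
E
```

```text
t: 3.2
position: [0.4742, 0.2797, 0.0438]
tool_rot: [[0.34, 0.94, 0.012], [0.94, -0.34, 0.011], [0.014, 0.007, -1.0]]
ft_force: [0.1, -0.1, -0.4]
opening: 0.0877
3.25 [0.4743 0.2797 0.0439] [[ 0.3399  0.9404  0.012 ]
 [ 0.9404 -0.34    0.0109]
 [ 0.0144  0.0076 -0.9999]]
plate_grip 0.87 [0.4725 0.2701 0.0229]
plate_grip 0.69 [0.3422 0.248  0.0151]
plate_grip 0.59 [0.4713 0.3763 0.0172]
plate 0.85 [0.3357 0.2348 0.0004]
plate 0.73 [0.4978 0.2694 0.0032]
plate 0.68 [0.4562 0.3874 0.0034]
1129 [0.4726 0.2746 0.0381]
((474.1347351074219, 274.1861877441406), (11.56668472290039, 39.4811897277832), 69.71875762939453)
```

View pics/w2.png

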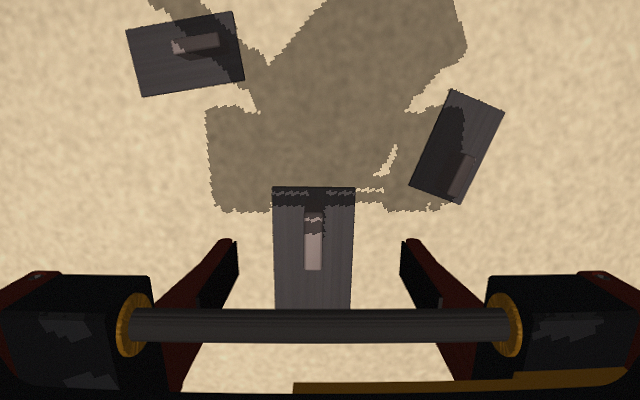

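```bash
python3 -m creep '{"translation":[[-0.55,0.2,1.4],[0,0,1.5],[0,0,0]],"spin":[0,0,0]}'
```

```text
t: 3.65
position: [0.4761, 0.2739, 0.0146]
tool_rot: [[0.34, 0.94, 0.016], [0.94, -0.34, 0.012], [0.017, 0.01, -1.0]]
ft_force: [-0.1, 0.6, 1.1]
opening: 0.0882
```

```bash
python3 -m creep '{"translation":[[0,0,0],[0,0,0],[0,0,0],[0,0,0],[0,0,0],[0,0,0]],"spin":[0,0,0,0,0,0]}' -1 50
```

```text
t: 4.25
position: [0.4761, 0.2737, 0.0145]
tool_rot: [[0.341, 0.94, 0.015], [0.94, -0.341, 0.012], [0.017, 0.01, -1.0]]
ft_force: [0.2, -0.3, 0.2]
opening: 0.0429
```

```bash
python3 -m creep '{"translation":[[0,0,0],[0,0,0],[0,0,0],[0,0,0],[0,0,0],[0,0,0]],"spin":[0,0,0,0,0,0]}'; python3 -m creep '{"translation":[[0,0,-3],[0,0,-4],[0,0,0]],"spin":[0,0,0]}'
```

```text
t: 4.85
position: [0.4762, 0.2739, 0.0148]
tool_rot: [[0.341, 0.94, 0.016], [0.94, -0.341, 0.012], [0.017, 0.01, -1.0]]
ft_force: [-0.3, 0.0, 0.4]
opening: 0.0003
t: 5.15
position: [0.474, 0.2724, 0.0852]
tool_rot: [[0.341, 0.94, 0.012], [0.94, -0.341, 0.011], [0.014, 0.008, -1.0]]
ft_force: [1.7, -0.5, 1.2]
opening: 0.0001
```

The fingers shut fully, so the grasp missed. I'll look.

```bash
python3 - <<'E'
from h import *
np.set_printoptions(precision=4,suppress=True)
prm,im,d=snap("wrist","w3")
for t in ["plate_grip","plate"]:
  for r in ctrl.pinpoint("wrist",t)[:4]:
    print(t,round(r["score"],2),world("wrist",r["centre"],prm["pose"]))
o=ctrl.observe();print(o["t"],o["position"],o["opening"])
z=np.load("pics/w3.npz");w=z["w"];q=w[(w[...,2]>.03)&(w[...,2]<.045)&(np.hypot(w[...,0]-.474,w[...,1]-.274)<.07)];print(len(q),q.mean(0) if len(q) else 0)
E
```

```text
plate_grip 0.98 [0.4706 0.2706 0.0244]
plate_grip 0.79 [0.4683 0.3781 0.0177]
plate_grip 0.63 [0.3418 0.2486 0.0134]
plate 0.78 [ 0.3341  0.2344 -0.0005]
plate 0.71 [0.4552 0.3846 0.0034]
5.3 [0.4713 0.271  0.0784] 0.0006753674472581312
777 [0.4719 0.2746 0.0382]
```

View pics/w3.png

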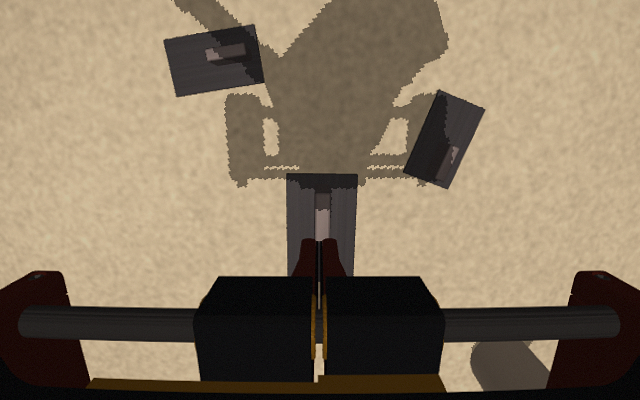

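```bash
python3 - <<'E'
from h import *
np.set_printoptions(precision=4,suppress=True)
z=np.load("pics/w3.npz");w=z["w"];d=z["d"]
for v in (200,215,230,238,242,250,260,270): print(v,w[v,310],w[v,322],w[v,330])
prm=ctrl.camera_params("wrist");o=ctrl.observe();p=o["position"]
R=o["tool_rot"]
print(pix(p,prm),pix(p+R[:,2]*.008,prm),pix(p-R[:,2]*.011,prm), pix([.474,.274,.0387],prm),p,o["t"])
cv2.imwrite("pics/w3c.png",cv2.resize(z["im"][150:350,220:420,::-1],None,fx=3,fy=3,interpolation=cv2.INTER_CUBIC))
for c in ("top",):
  prm,im,d=snap(c,"top1");print([world(c,r["centre"],prm["pose"]) for r in ctrl.pinpoint(c,"plate_grip")[:3]])
E
```

```text
200 [0.4662 0.2669 0.0043] [0.4608 0.2787 0.0395] [0.4633 0.2842 0.0377]
215 [0.4785 0.2623 0.0049] [0.4718 0.2748 0.0389] [0.4844 0.2784 0.0046]
230 [0.4911 0.2576 0.0052] [0.4834 0.2706 0.0378] [0.498  0.2737 0.0028]
238 [0.4607 0.2702 0.109 ] [0.4892 0.2685 0.0386] [0.4638 0.2803 0.1104]
242 [0.4605 0.2703 0.1151] [0.4625 0.2762 0.1155] [0.4634 0.2801 0.1168]
250 [0.4603 0.2706 0.1263] [0.4638 0.2755 0.1226] [0.4638 0.2796 0.1258]
260 [0.4606 0.2706 0.1368] [0.4635 0.2753 0.1346] [0.4634 0.2791 0.1375]
270 [0.4603 0.2708 0.1475] [0.4635 0.2751 0.1443] [0.4631 0.2787 0.1477]
[321. 242.] [321. 237.] [322. 249.] [326. 224.] [0.4713 0.271  0.0784] 5.3
[array([0.474 , 0.2763, 0.0258]), array([0.3406, 0.2522, 0.0208]), array([0.4705, 0.3761, 0.0181])]
```

View pics/w3c.png

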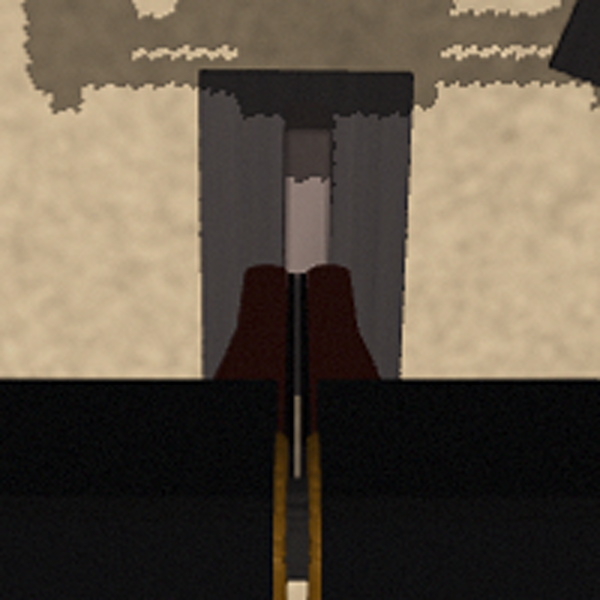

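```bash
python3 - <<'E'
from h import *
np.set_printoptions(precision=4,suppress=True)
prm=ctrl.camera_params("wrist");K=np.array(prm["K"]);print(K[0,0],prm["k1"],"depth from 88mm:",K[0,0]*.088/162)
o=ctrl.observe();P=prm["pose"];R=o["tool_rot"];p=o["position"]
print("cam in tool",R.T@(P[:3,3]-p), ctrl.tip_reach)
z=np.load("pics/w2.npz");w=z["w"];d=z["d"]
for v,u in((236,230),(242,236),(245,234),(250,234),(260,234),(245,404),(250,404),(260,238)): print(v,u,d[v,u],w[v,u],z["im"][v,u])
print([a for a in dir(ctrl) if a[0]!='_'])
# project ideal tip, camera side corner
for t in (.008,-.0,-.01,-.02,-.03):
  print(t,pix(p+R@np.array([0.044,-.010,t]),prm),pix(p+R@np.array([0.044,.010,t]),prm))
E
```

```text
326.2340419639482 -0.04949955177296483 depth from 88mm: 0.17721355365942862
cam in tool [-0.0017 -0.0735 -0.187 ] 0.008
236 230 0.24518573 [ 0.4632  0.2114 -0.0006] [217 195 158]
242 236 0.2465051 [ 0.4692  0.2137 -0.0006] [115 102  81]
245 234 0.16917235 [0.4493 0.2396 0.0722] [1 3 4]
250 234 0.16806091 [0.4513 0.2392 0.074 ] [7 6 5]
260 234 0.16712888 [0.4557 0.2378 0.0763] [ 7 11  9]
245 404 0.16775586 [0.4787 0.3227 0.0748] [4 6 5]
250 404 0.16781886 [0.4811 0.3219 0.0754] [9 8 9]
260 238 0.17512758 [0.459  0.2368 0.0689] [181 160 130]
['IKError', 'boxes_of', 'camera_params', 'hand_in', 'observe', 'pinpoint', 'read_camera', 'tip_reach']
0.008 [391. 222.] [389. 252.]
-0.0 [394. 226.] [392. 257.]
-0.01 [398. 232.] [396. 264.]
-0.02 [402. 238.] [400. 271.]
-0.03 [407. 245.] [404. 280.]
```

The depth data puts the fingertips about 24 mm behind the TCP (`tip_reach` says 8 mm ahead). The jaws therefore closed just over the rib top, at 38.8 mm against 38.7. I'll go lower, guided by the measured fingertips.

```bash
python3 -m creep '{"translation":[[0.4,0.15,0],[0,0,0],[0,0,0],[0,0,0],[0,0,0]],"spin":[0,0,0,0,0]}' 0.1 50; python3 - <<'E'
from h import *
np.set_printoptions(precision=4,suppress=True)
prm,im,d=snap("wrist","w4");o=ctrl.observe();p,R=o["position"],o["tool_rot"];print(o["t"],p,o["opening"],R[:,0],R[2])
w=np.load("pics/w4.npz")["w"]
loc=(w-p)@R
m=(np.abs(loc[...,0])<.06)&(np.abs(loc[...,1])<.02)&(w[...,2]>.055)&(d>.05)
q=loc[m]; print(len(q),"tool z max of finger pts",np.percentile(q[:,2],[95,99,99.8,100]),"y",np.percentile(q[:,1],[0,5,50,95]))
L=q[q[:,0]<0];Rr=q[q[:,0]>0];print(L[:,0].max(),Rr[:,0].min())
q=w[(w[...,2]>.03)&(w[...,2]<.045)&(np.hypot(w[...,0]-.474,w[...,1]-.274)<.03)];print(cv2.minAreaRect((q[:,:2]*1000).astype(np.float32)))
E
```

```text
t: 5.9
position: [0.4721, 0.2735, 0.0732]
tool_rot: [[0.341, 0.94, -0.004], [0.94, -0.341, 0.003], [0.001, -0.005, -1.0]]
ft_force: [-0.4, -0.7, 0.6]
opening: 0.037
5.95 [0.4721 0.2735 0.0732] 0.0407389726775053 [0.3409 0.9401 0.0009] [ 0.0009 -0.005  -1.    ]
12249 tool z max of finger pts [-0.0391 -0.0282 -0.0256 -0.0235] y [-0.02   -0.0198 -0.0146  0.0036]
-4.678620730069039e-05 6.787553333395562e-05
((474.32586669921875, 273.8703918457031), (11.888031959533691, 40.15370559692383), 69.16661071777344)
```

```bash
python3 -m creep '{"translation":[[0.1,0.2,3],[0,0,3],[0,0,0],[0,0,0]],"spin":[0,0,0,0]}'
```

```text
t: 6.35
position: [0.4754, 0.2746, 0.0144]
tool_rot: [[0.341, 0.94, -0.001], [0.94, -0.341, 0.004], [0.004, -0.002, -1.0]]
ft_force: [-0.2, 0.5, 0.2]
opening: 0.0482
```

```bash
python3 -m creep '{"translation":[[0,-0.1,1.5],[0,0,1.4],[0,0,0]],"spin":[0,0,0]}'; python3 -m creep '{"translation":[[0,0,0],[0,0,0],[0,0,0],[0,0,0],[0,0,0],[0,0,0],[0,0,0]],"spin":[0,0,0,0,0,0,0]}' -1 55
```

```text
t: 6.65
position: [0.4761, 0.2759, -0.0133]
tool_rot: [[0.341, 0.94, 0.004], [0.94, -0.341, 0.007], [0.007, 0.001, -1.0]]
ft_force: [-0.4, 0.2, 0.6]
opening: 0.0482
t: 7.35
position: [0.477, 0.2764, -0.0115]
tool_rot: [[0.341, 0.94, 0.006], [0.94, -0.341, 0.008], [0.009, 0.003, -1.0]]
ft_force: [-0.1, 1.0, -0.9]
opening: 0.0119
```

```bash
python3 -m creep '{"translation":[[0,0,-3],[0,0,-4],[0,0,-3],[0,0,0]],"spin":[0,0,0,0]}'; python3 - <<'E'
from h import *
np.set_printoptions(precision=4,suppress=True)
for n in("top0","scene0"):
    w=np.load(f"pics/{n}.npz")["w"]
    near=(np.hypot(w[...,0]-.62,w[...,1]+.16)<.2)
    for lo,hi in((.007,.06),(.035,.055)):
        q=w[near&(w[...,2]>lo)&(w[...,2]<hi)]
        print(n,lo,len(q),np.median(q[:,2]),cv2.minAreaRect((q[:,:2]*1000).astype(np.float32)))
prm,im,d=snap("wrist","w5");o=ctrl.observe();p,R=o["position"],o["tool_rot"];print(o["t"],p,o["opening"])
w=np.load("pics/w5.npz")["w"];s=im.astype(int).sum(-1)
loc=(w-p)@R
m=(np.abs(loc[...,0])<.05)&(loc[...,1]<.1)&(loc[...,1]>-.08)&(np.abs(loc[...,2])<.03)&(d>.05)
q=loc[m];print(len(q),"z",np.percentile(q[:,2],[1,10,50,90,99]),cv2.minAreaRect((q[:,:2]*1000).astype(np.float32)))
A=np.c_[q[:,:2],np.ones(len(q))];k=q[:,2]>.005
print("plane",np.linalg.lstsq(A[k],q[k,2],rcond=None)[0])
E
```

```text
t: 7.75
position: [0.4746, 0.2748, 0.0886]
tool_rot: [[0.341, 0.94, 0.0], [0.94, -0.341, 0.005], [0.005, -0.001, -1.0]]
ft_force: [0.7, 0.8, -1.2]
opening: 0.012
top0 0.007 6376 0.022823137779168667 ((614.8938598632812, -156.0536346435547), (315.7274475097656, 327.59661865234375), 19.393299102783203)
top0 0.035 2220 0.04682218074379574 ((675.8289794921875, -165.16720581054688), (230.7219696044922, 131.31158447265625), 86.0009536743164)
scene0 0.007 6708 0.026168956206131744 ((628.0838623046875, -163.60838317871094), (235.26673889160156, 232.8138885498047), 85.72789764404297)
scene0 0.035 2789 0.04567862875226958 ((702.5098266601562, -168.8721923828125), (231.2716522216797, 81.818603515625), 86.24164581298828)
7.8 [0.4737 0.2743 0.0861] 0.012115711321719177
5673 z [-0.0281 -0.019  -0.0181 -0.0172 -0.0159] ((-1.109100341796875, 21.803730010986328), (60.423274993896484, 101.41400146484375), 0.13297274708747864)
plane [0. 0. 0.]
```

View pics/w5.png

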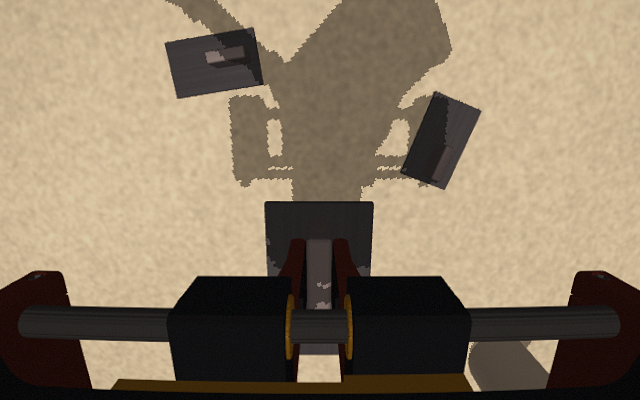

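```bash
python3 -m creep '{"translation":[[-2,1,0],[-3.8,1.83,0],[-3.8,1.83,0],[-4,2,0],[-4,2,0],[-4,2,0],[-4,2,0],[-3.8,1.83,0],[-3,1.4,0],[-1.6,0.8,0],[0,0,0]],"spin":[0,0,0,0,0,0,0,0,0,0,0]}'; python3 -m creep '{"translation":[[0,0,0],[0,0,0],[0,0,0],[0,0,0],[0,0,0],[0,0,0]],"spin":[-0.07,-0.07,-0.07,-0.07,0,0]}'; python3 - <<'E'
from h import *
np.set_printoptions(precision=4,suppress=True)
prm,im,d=snap("wrist","w6");o=ctrl.observe();p,R=o["position"],o["tool_rot"];print(o["t"],p,o["opening"],o["ft_force"])
print(R,np.degrees(np.arctan2(R[1,0],R[0,0])))
w=np.load("pics/w6.npz")["w"];loc=(w-p)@R
m=(np.abs(loc[...,0])<.05)&(loc[...,1]<.1)&(loc[...,1]>-.08)&(np.abs(loc[...,2])<.03)&(d>.05)
q=loc[m];print(len(q),"z",np.percentile(q[:,2],[1,10,50,90,99]),cv2.minAreaRect((q[:,:2]*1000).astype(np.float32)))
q=w[m&(loc[...,2]<-.01)&(loc[...,2]>-.022)];print("plane dz/dx,dz/dy",np.linalg.lstsq(np.c_[q[:,:2],np.ones(len(q))],q[:,2],rcond=None)[0])
E
```

```text
t: 8.9
position: [0.5049, -0.1153, 0.0563]
tool_rot: [[0.337, 0.941, -0.036], [0.941, -0.337, 0.005], [-0.007, -0.035, -0.999]]
ft_force: [0.2, -0.0, -1.1]
opening: 0.0118
t: 9.5
position: [0.4994, -0.1098, 0.0447]
tool_rot: [[0.054, 0.997, -0.052], [0.998, -0.054, 0.012], [0.009, -0.052, -0.999]]
ft_force: [-0.5, -0.1, -0.5]
opening: 0.0112
9.55 [ 0.4993 -0.1097  0.0446] 0.011828128843063787 [-0.2303  0.4378 -1.158 ]
[[ 0.054   0.9972 -0.052 ]
 [ 0.9985 -0.0535  0.012 ]
 [ 0.0092 -0.0526 -0.9986]] 86.90185705072304
5844 z [-0.0285 -0.0165 -0.0156 -0.0147  0.0266] ((-3.0664749145507812, 20.557430267333984), (92.67362213134766, 101.18982696533203), 0.7039075493812561)
plane dz/dx,dz/dy [-0.0541  0.0086  0.0882]
```

View pics/w6.png

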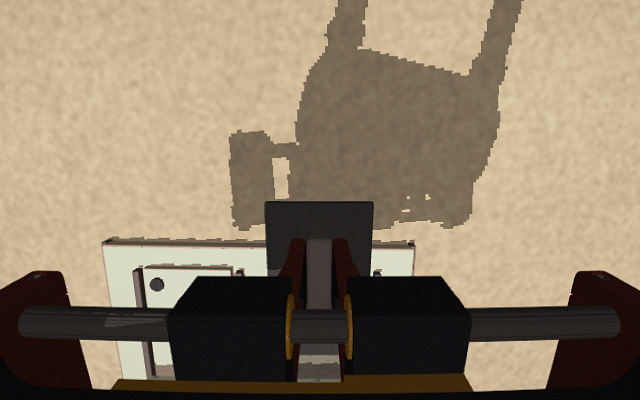

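The wrist view shows the deck front edge at row 240, the blank bay at the left of the picture and the plate ahead of the free bay. The tool has picked up a 3° nose-down tilt while moving. I'll test how small moves change that.

```bash
python3 -m creep '{"translation":[[0,0,0],[0,0,0],[0,0,0],[0,0,0]],"spin":[0,0,0,0]}'; python3 -m creep '{"translation":[[0,0,-2],[0,0,0],[0,0,0]],"spin":[0,0,0]}';python3 -m creep '{"translation":[[0,0,2],[0,0,0],[0,0,0]],"spin":[0,0,0]}'
```

```text
t: 9.95
position: [0.4991, -0.109, 0.0441]
tool_rot: [[0.056, 0.997, -0.052], [0.998, -0.055, 0.012], [0.009, -0.053, -0.999]]
ft_force: [0.6, 1.0, -1.9]
opening: 0.0115
t: 10.25
position: [0.4999, -0.1094, 0.0637]
tool_rot: [[0.057, 0.997, -0.053], [0.998, -0.056, 0.013], [0.009, -0.054, -0.999]]
ft_force: [0.5, -0.3, -1.2]
opening: 0.0116
t: 10.55
position: [0.4988, -0.1092, 0.0427]
tool_rot: [[0.057, 0.997, -0.053], [0.998, -0.057, 0.012], [0.009, -0.054, -0.999]]
ft_force: [0.5, -0.6, -1.0]
opening: 0.0117
```

```bash
python3 - <<'E'
from h import *
np.set_printoptions(precision=4,suppress=True)
prm,im,d=snap("wrist","w7");o=ctrl.observe();p,R=o["position"],o["tool_rot"];print(o["t"],p)
w=np.load("pics/w7.npz")["w"];loc=(w-p)@R
m=(np.abs(loc[...,0])<.033)&(loc[...,1]<.1)&(loc[...,1]>-.05)&(loc[...,2]>-.024)&(loc[...,2]<-.009)&(d>.05)
q=loc[m];print(len(q),np.median(q[:,2]),cv2.minAreaRect((q[:,:2]*1000).astype(np.float32)))
dk=(w[...,2]>.007)&(w[...,2]<.0165)&(d>.05)&(w[...,0]>.48)&(w[...,0]<.6)
dk=cv2.morphologyEx(dk.astype(np.uint8),cv2.MORPH_OPEN,np.ones((3,3)))>0
q=w[dk];print("deck z",np.median(q[:,2]),"y range",np.percentile(q[:,1],[.5,99.5]))
# front edge: min x per y-bin
pts=[]
for y in np.arange(-.265,-.055,.005):
    s=q[np.abs(q[:,1]-y)<.0025]
    if len(s)>5: pts.append((y,np.percentile(s[:,0],2)))
pts=np.array(pts);f=np.polyfit(pts[:,0],pts[:,1],1)
for _ in range(3):
    r=pts[:,1]-np.polyval(f,pts[:,0]);k=np.abs(r)<.003; f=np.polyfit(pts[k,0],pts[k,1],1)
print("front edge dx/dy",f,"yaw deg",-np.degrees(np.arctan(f[0])),k.sum(),len(pts))
print("predicted corners px", [pix(c,prm) for c in ([.578-.065*.9977+.115*.068, -.160+.065*.068+.115*.9977,.012],[.578-.065*.9977-.115*.068, -.160+.065*.068-.115*.9977,.012])])
im2=cv2.imread("pics/w7.png")[200:400,60:460];cv2.imwrite("pics/w7c.png",cv2.resize(im2,None,fx=2,fy=2))
E
```

```text
10.6 [ 0.4984 -0.1091  0.0422]
5569 -0.015989338549400718 ((-1.7660636901855469, 20.990345001220703), (60.20072937011719, 101.54283905029297), 0.10848730802536011)
deck z 0.01178469390309586 y range [-0.2754 -0.0417]
front edge dx/dy [0.0692 0.5221] yaw deg -3.95728226175613 28 28
predicted corners px [array([416., 253.]), array([100., 249.])]
```

View pics/w7c.png

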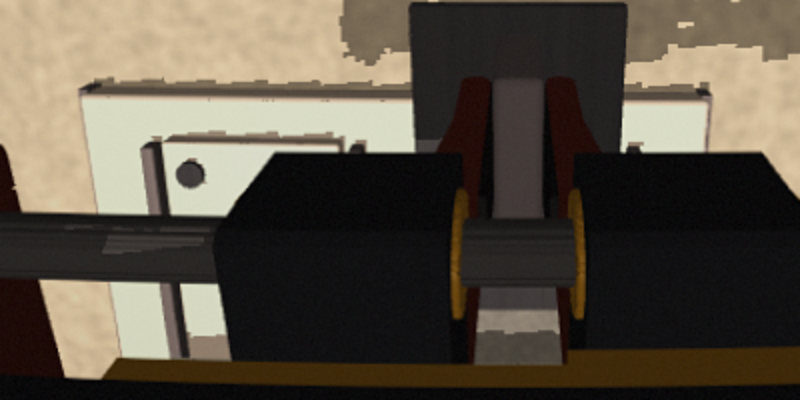

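```bash
python3 -m creep '{"translation":[[0.55,1.8,0],[0,1.8,0],[0,0,0],[0,0,2],[0,0,0],[0,0,0]],"spin":[0.01,0,0,0,0,0]}'; python3 - <<'E'
from h import *
np.set_printoptions(precision=4,suppress=True)
o=ctrl.observe();p,R=o["position"],o["tool_rot"];print(o["t"],p,o["ft_force"],R)
c=p+R@np.array([-.0015,.0213,-.0125]);n=c+R[:,1]*.05
ex=np.array([.9977,-.068]);ey=np.array([.068,.9977]);pad=np.array([.5924,-.1109])
print("centre pad xy",(c[:2]-pad)@ex,(c[:2]-pad)@ey,"z",c[2],"nose",(n[:2]-pad)@ex,(n[:2]-pad)@ey,n[2])
E
```

```text
t: 11.2
position: [0.5347, -0.1059, 0.0233]
tool_rot: [[0.068, 0.996, -0.052], [0.998, -0.067, 0.012], [0.008, -0.052, -0.999]]
ft_force: [0.1, -0.3, -0.5]
opening: 0.0116
11.2 [ 0.5347 -0.1059  0.0233] [ 0.0584 -0.3255 -0.5474] [[ 0.068   0.9963 -0.0517]
 [ 0.9976 -0.0675  0.0119]
 [ 0.0083 -0.0524 -0.9986]]
centre pad xy -0.03596171289478623 -0.0005756421162970294 z 0.034626369059319616 nose 0.01397023211093926 -0.000554488829671199 0.03200464364263529
```

```bash
python3 -m creep '{"translation":[[0,0,1],[0,0,0],[0,0,0.5],[0,0,0]],"spin":[0,0,0,0]}';python3 -m creep '{"translation":[[0,0,0.3],[0,0,0]],"spin":[0,0]}';python3 -m creep '{"translation":[[0,0,0.3],[0,0,0]],"spin":[0,0]}'
```

```text
t: 11.6
position: [0.5344, -0.1062, 0.0099]
tool_rot: [[0.068, 0.996, -0.048], [0.998, -0.068, 0.011], [0.008, -0.049, -0.999]]
ft_force: [-0.5, 0.2, 0.8]
opening: 0.0119
t: 11.8
position: [0.5349, -0.1063, 0.0081]
tool_rot: [[0.068, 0.997, -0.047], [0.998, -0.068, 0.01], [0.007, -0.047, -0.999]]
ft_force: [-0.5, 0.4, 1.1]
opening: 0.0116
t: 12.0
position: [0.5354, -0.1065, 0.0067]
tool_rot: [[0.068, 0.997, -0.045], [0.998, -0.068, 0.01], [0.007, -0.045, -0.999]]
ft_force: [-1.9, -0.3, 2.5]
opening: 0.0115
```

```bash
python3 -m creep '{"translation":[[0,0,0.4],[0,0,0.4]],"spin":[0,0]}';python3 -m creep '{"translation":[[0,0,0.5],[0,0,0.5]],"spin":[0,0]}';python3 -m creep '{"translation":[[0,0,0.5],[0,0,0.5]],"spin":[0,0]}'
```

```text
t: 12.2
position: [0.536, -0.1066, 0.003]
tool_rot: [[0.068, 0.997, -0.042], [0.998, -0.068, 0.009], [0.006, -0.042, -0.999]]
ft_force: [-10.9, 3.9, 25.2]
opening: 0.0116
t: 12.4
position: [0.5368, -0.1069, 0.003]
tool_rot: [[0.068, 0.997, -0.037], [0.998, -0.067, 0.007], [0.004, -0.038, -0.999]]
ft_force: [-10.4, 2.2, 26.1]
opening: 0.0118
t: 12.6
position: [0.5374, -0.107, 0.003]
tool_rot: [[0.067, 0.997, -0.033], [0.998, -0.067, 0.005], [0.003, -0.033, -0.999]]
ft_force: [-12.1, 3.4, 26.9]
opening: 0.0116
```

```bash
python3 - <<'E'
from h import *
np.set_printoptions(precision=4,suppress=True)
prm,im,d=snap("wrist","w8");o=ctrl.observe();p,R=o["position"],o["tool_rot"];print(o["t"],p,o["ft_force"],R[2])
w=np.load("pics/w8.npz")["w"];loc=(w-p)@R
m=(np.abs(loc[...,0])<.033)&(loc[...,1]<.1)&(loc[...,1]>-.04)&(loc[...,2]>-.026)&(loc[...,2]<-.007)&(d>.05)&(im.astype(int).sum(-1)<330)
q=loc[m];print(len(q),np.median(q[:,2]),cv2.minAreaRect((q[:,:2]*1000).astype(np.float32)))
q=w[m]
for _ in range(4):
    A=np.c_[(q[:,:2]-p[:2]),np.ones(len(q))];f=np.linalg.lstsq(A,q[:,2],rcond=None)[0];r=q[:,2]-A@f;q=q[np.abs(r)<.003]
print("plate top plane",f,len(q),"y rel range",np.percentile((q-p)@R[:,1],[1,99]))
E
```

```text
12.65 [ 0.5374 -0.1071  0.003 ] [-12.8397   2.3061  27.3694] [ 0.0029 -0.0334 -0.9994]
6472 -0.015367956564051481 ((-0.07060623168945312, 28.766571044921875), (116.26966857910156, 65.36984252929688), 89.60586547851562)
plate top plane [-0.0244  0.0012  0.0185] 6170 y rel range [-0.029   0.0847]
```

```bash
python3 -m creep '{"translation":[[0,0,0.4],[0,0,0.4],[0,0,0.4],[0,0,0.4]],"spin":[0,0,0,0]}';python3 -m creep '{"translation":[[0,-0.1,0.4],[0,-0.1,0.4],[0,0,0.4],[0,0,0.4]],"spin":[0,0,0,0]}'; cat > chk.py <<'E'
from h import *
import sys
np.set_printoptions(precision=4,suppress=True)
prm,im,d=snap("wrist",sys.argv[1]);o=ctrl.observe();p,R=o["position"],o["tool_rot"];print(o["t"],p,o["ft_force"],R[2])
w=np.load(f"pics/{sys.argv[1]}.npz")["w"];loc=(w-p)@R
m=(np.abs(loc[...,0])<.033)&(loc[...,1]<.1)&(loc[...,1]>-.04)&(loc[...,2]>-.026)&(loc[...,2]<-.007)&(d>.05)&(im.astype(int).sum(-1)<330)
q=w[m]
for _ in range(4):
    A=np.c_[(q[:,:2]-p[:2]),np.ones(len(q))];f=np.linalg.lstsq(A,q[:,2],rcond=None)[0];r=q[:,2]-A@f;q=q[np.abs(r)<.003]
print("plate top plane",f,len(q))
# rear edge of plate along tool y
l=(q-p)@R;print("rear edge tool y",np.percentile(l[:,1],[.3,1]),"x",np.percentile(l[:,0],[1,99]))
c=p+R@np.array([-.0015,.0213,-.0125]);n=c+R[:,1]*.05
ex=np.array([.9977,-.068]);ey=np.array([.068,.9977]);pad=np.array([.5924,-.1109])
print("centre pad xy",(c[:2]-pad)@ex,(c[:2]-pad)@ey,"nose",(n[:2]-pad)@ex,n[2])
E
python3 chk.py w9
```

```text
t: 13.05
position: [0.5375, -0.1071, 0.003]
tool_rot: [[0.067, 0.997, -0.028], [0.998, -0.067, 0.003], [0.001, -0.029, -1.0]]
ft_force: [-10.9, 2.5, 22.3]
opening: 0.0115
t: 13.45
position: [0.5377, -0.1072, 0.0031]
tool_rot: [[0.066, 0.998, -0.019], [0.998, -0.066, 0.001], [-0.0, -0.019, -1.0]]
ft_force: [-11.1, 2.5, 22.7]
opening: 0.0122
13.5 [ 0.5377 -0.1072  0.0031] [-10.5095   2.395   23.1131] [-0.0003 -0.0191 -0.9998]
plate top plane [-0.0197 -0.0004  0.0184] 5937
rear edge tool y [-0.0292 -0.029 ] x [-0.031   0.0282]
centre pad xy -0.03332826831795017 -0.0014591355370771216 nose 0.01666328028898947 0.01420560972452748
```

```bash
python3 -m creep '{"translation":[[0,-0.1,0.4],[0,-0.1,0.4],[0,0,0.4],[0,0,0.4],[0,0,0.4],[0,0,0.4]],"spin":[0,0,0,0,0,0]}';python3 -m creep '{"translation":[[0,0,0.4],[0,0,0.4],[0,0,0.3]],"spin":[0,0,0]}'; python3 chk.py w10
```

```text
t: 14.1
position: [0.5379, -0.1073, 0.0031]
tool_rot: [[0.066, 0.998, -0.008], [0.998, -0.066, -0.001], [-0.002, -0.008, -1.0]]
ft_force: [-11.0, 2.2, 23.2]
opening: 0.012
t: 14.4
position: [0.538, -0.1073, 0.0032]
tool_rot: [[0.066, 0.998, -0.005], [0.998, -0.066, -0.002], [-0.003, -0.005, -1.0]]
ft_force: [-6.2, 1.3, 13.0]
opening: 0.0116
14.45 [ 0.5381 -0.1073  0.0032] [-7.8355  1.7685 17.5277] [-0.0027 -0.0052 -1.    ]
plate top plane [ 0.0279 -0.0034  0.019 ] 5312
rear edge tool y [-0.0292 -0.029 ] x [-0.0311  0.028 ]
centre pad xy -0.03309570273269772 -0.0015547625862542688 nose 0.01690428384999159 0.015321300389456956
```

```bash
python3 -m creep '{"translation":[[0.15,0,-0.15],[0,0,0]],"spin":[0,0]}';python3 -m creep '{"translation":[[0,0.6,0],[0,0.6,0],[0,0,0]],"spin":[0,0,0]}'
```

```text
t: 14.65
position: [0.5387, -0.1062, 0.0061]
tool_rot: [[0.066, 0.998, -0.003], [0.998, -0.066, -0.003], [-0.004, -0.003, -1.0]]
ft_force: [-0.1, 0.7, 0.8]
opening: 0.0117
t: 14.95
position: [0.5507, -0.1069, 0.0046]
tool_rot: [[0.066, 0.998, -0.006], [0.998, -0.066, -0.003], [-0.003, -0.006, -1.0]]
ft_force: [1.4, -0.2, 1.7]
opening: 0.0117
```

```bash
python3 -m creep '{"translation":[[0,0.6,-0.03],[0,0.6,-0.03],[0,0.5,-0.03],[0,0,0]],"spin":[0,0,0,0]}'; python3 - <<'E'
from h import *
np.set_printoptions(precision=4,suppress=True)
prm,im,d=snap("scene","s1");cv2.imwrite("pics/s1c.png",cv2.resize(im[170:310,220:400,::-1],None,fx=4,fy=4,interpolation=cv2.INTER_CUBIC))
w=np.load("pics/s1.npz")["w"]
for n in("flap_left_lip","flap_right_lip","plate_grip"):
  print(n,[(round(r["score"],2),world("scene",r["centre"],prm["pose"])) for r in ctrl.pinpoint("scene",n)[:2]])
E
```

```text
t: 15.35
position: [0.5691, -0.1081, 0.0045]
tool_rot: [[0.066, 0.998, -0.007], [0.998, -0.066, -0.002], [-0.003, -0.007, -1.0]]
ft_force: [-0.6, 0.0, 3.0]
opening: 0.0115
flap_left_lip [(0.67, array([ 0.6175, -0.1119,  0.0182]))]
flap_right_lip [(0.8, array([ 0.6142, -0.2155,  0.0236]))]
plate_grip [(0.7, array([0.4683, 0.3812, 0.0195])), (0.61, array([0.3415, 0.2505, 0.0178]))]
```

View pics/s1c.png

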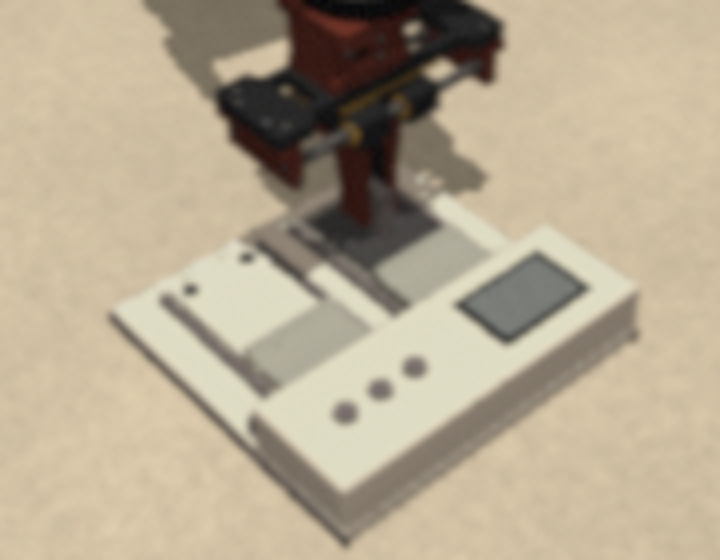

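The scene crop shows the dark plate passing under the left flap (435,265), which lies level like the right one (310,340). I'll go on to the stop.

```bash
python3 -m creep '{"translation":[[0,0.6,-0.03],[0,0.5,-0.03],[0,0,0]],"spin":[0,0,0]}';python3 -m creep '{"translation":[[0,0.25,-0.02],[0,0,0]],"spin":[0,0]}';python3 -m creep '{"translation":[[0,0.25,-0.02],[0,0,0]],"spin":[0,0]}'
```

```text
t: 15.85
position: [0.5794, -0.1087, 0.005]
tool_rot: [[0.067, 0.998, -0.009], [0.998, -0.067, -0.002], [-0.003, -0.009, -1.0]]
ft_force: [1.2, -0.7, 1.4]
opening: 0.0116
t: 16.05
position: [0.5821, -0.1089, 0.005]
tool_rot: [[0.067, 0.998, -0.009], [0.998, -0.067, -0.002], [-0.003, -0.009, -1.0]]
ft_force: [0.3, -0.6, 1.9]
opening: 0.0118
t: 16.25
position: [0.5823, -0.1089, 0.0053]
tool_rot: [[0.067, 0.998, -0.015], [0.998, -0.067, -0.002], [-0.003, -0.015, -1.0]]
ft_force: [1.5, 0.1, 2.2]
opening: 0.0119
```

The tool stopped at x = 0.5823, within 1 mm of the expected stop position. Now I press down with a slight forward push.

```bash
python3 -m creep '{"translation":[[0,0.1,0.2],[0,0.1,0.4],[0,0.1,0.5]],"spin":[0,0,0]}';python3 -m creep '{"translation":[[0,0.1,0.5],[0,0.1,0.5],[0,0.1,0.5],[0,0.1,0.5]],"spin":[0,0,0,0]}'
```

```text
t: 16.55
position: [0.5825, -0.109, 0.0033]
tool_rot: [[0.067, 0.998, -0.02], [0.998, -0.067, -0.001], [-0.003, -0.02, -1.0]]
ft_force: [-19.6, 4.0, 32.9]
opening: 0.0116
t: 16.95
position: [0.5824, -0.109, 0.0033]
tool_rot: [[0.068, 0.997, -0.024], [0.998, -0.068, -0.002], [-0.003, -0.024, -1.0]]
ft_force: [-18.2, 2.2, 27.4]
opening: 0.0116
```

```bash
python3 -m creep '{"translation":[[0,0,0.4],[0,0,0.4],[0,0,0.4],[0,0,0.4],[0,0,0.4]],"spin":[0,0,0,0,0]}';python3 -m creep '{"translation":[[0,0,0.4],[0,0,0.4],[0,0,0.4],[0,0,0.4],[0,0,0.4]],"spin":[0,0,0,0,0]}'
```

```text
t: 17.45
position: [0.5827, -0.109, 0.0033]
tool_rot: [[0.068, 0.998, -0.017], [0.998, -0.068, -0.003], [-0.004, -0.017, -1.0]]
ft_force: [-9.5, 2.2, 20.7]
opening: 0.0115
t: 17.95
position: [0.5831, -0.1091, 0.0032]
tool_rot: [[0.068, 0.998, -0.011], [0.998, -0.068, -0.004], [-0.005, -0.011, -1.0]]
ft_force: [-9.8, 1.5, 21.6]
opening: 0.0116
```

```bash
python3 -m creep '{"translation":[[0,0,0.4],[0,0,0.4],[0,0,0.4],[0,0,0.4],[0,0,0.4]],"spin":[0,0,0,0,0]}';python3 -m creep '{"translation":[[0,0,0.4],[0,0,0.4],[0,0,0.4],[0,0,0.4],[0,0,0.4]],"spin":[0,0,0,0,0]}'; python3 - <<'E'
from h import *
np.set_printoptions(precision=4,suppress=True)
o=ctrl.observe();p,R=o["position"],o["tool_rot"]
prm,im,d=snap("wrist","w11");w=np.load("pics/w11.npz")["w"];loc=(w-p)@R
# plate top strips rearwards of the fingers, each side of rib
s=im.astype(int).sum(-1)
for a in(-.026,-.018,-.01):
    m=(np.abs(loc[...,1]-a)<.004)&(np.abs(loc[...,0]+.0015)<.026)&(np.abs(loc[...,0])>.012)&(w[...,2]<.03)&(d>.05);print(a,m.sum(),np.median(w[m][:,2]) if m.sum() else 0)
prm,im,d=snap("scene","s2");cv2.imwrite("pics/s2c.png",cv2.resize(im[170:310,220:400,::-1],None,fx=4,fy=4,interpolation=cv2.INTER_CUBIC))
for n in("s1","s2","scene0"):
    w=np.load(f"pics/{n}.npz")["w"]
    for nm,c in(("L",(.635,-.114)),("R",(.628,-.213))):
        k=np.hypot(w[...,0]-c[0],w[...,1]-c[1])<.010;k&=w[...,2]>.005;print(n,nm,k.sum(),np.median(w[k][:,2]))
E
```

```text
t: 18.45
position: [0.5835, -0.1091, 0.0032]
tool_rot: [[0.068, 0.998, -0.005], [0.998, -0.068, -0.005], [-0.006, -0.005, -1.0]]
ft_force: [-10.7, 2.4, 21.4]
opening: 0.0119
t: 18.95
position: [0.5838, -0.1092, 0.0031]
tool_rot: [[0.068, 0.998, 0.0], [0.998, -0.068, -0.006], [-0.006, 0.0, -1.0]]
ft_force: [-10.3, 1.8, 20.9]
opening: 0.012
-0.026 761 0.01886996092191698
-0.018 698 0.018954070714457746
-0.01 625 0.019113954980920084
s1 L 36 0.025973360049867
s1 R 43 0.025934238267393828
s2 L 52 0.027490018982557873
s2 R 40 0.02571026288041467
scene0 L 36 0.02591371244483448
scene0 R 41 0.026188299226626466
```

View pics/s2c.png

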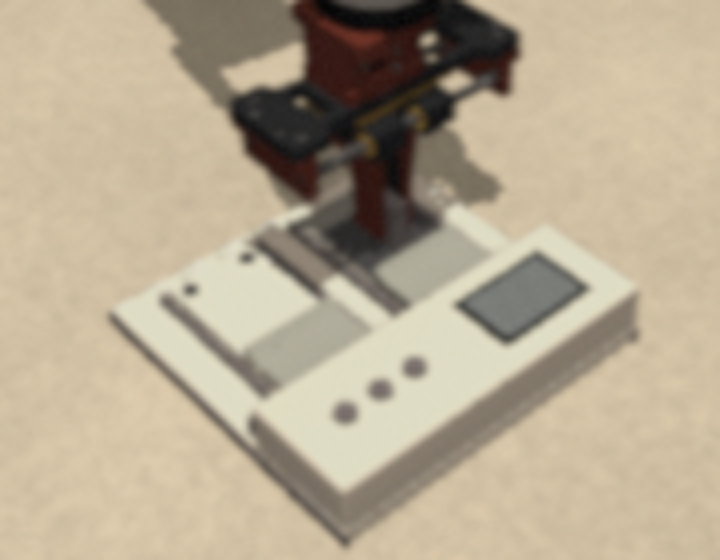

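```bash
python3 - <<'E'
from h import *
np.set_printoptions(precision=4,suppress=True)
w0=np.load("pics/scene0.npz")["w"]
for nm,o in(("L",50),("R",-50)):
  ex=np.array([.9977,-.068]);ey=np.array([.068,.9977]);b=np.array([.577,-.160])+ey*o/1000
  rel=w0[...,:2]-b;lx=rel@ex;ly=rel@ey
  k=(lx>.043)&(lx<.078)&(np.abs(ly)<.028)&(w0[...,2]>.02)&(w0[...,2]<.032)
  for n in("scene0","s1","s2"):
    W=np.load(f"pics/{n}.npz")["w"];z=W[...,2];
    print(nm,n,k.sum(),[ (round(float(np.median(z[k&(lx>a)&(lx<=a+.012)])),4)) for a in(.043,.055,.066)])
prm,im,d=snap("wrist","w12");o=ctrl.observe();p,R=o["position"],o["tool_rot"];print(o["t"],p,o["ft_force"],R[2])
w=np.load("pics/w12.npz")["w"];loc=(w-p)@R
m=(np.abs(loc[...,0]+.0015)<.027)&(np.abs(loc[...,0])>.013)&(loc[...,1]>-.026)&(loc[...,1]<.0)&(w[...,2]>.014)&(w[...,2]<.024)&(d>.05)
q=w[m];A=np.c_[q[:,:2]-p[:2],np.ones(len(q))];print("plate plane",np.linalg.lstsq(A,q[:,2],rcond=None)[0],len(q))
E
```

```text
L scene0 174 [0.026, 0.0256, 0.026]
L s1 174 [0.0261, 0.0256, 0.0254]
L s2 174 [0.0262, 0.0258, 0.0261]
R scene0 209 [0.0261, 0.0258, 0.0255]
R s1 209 [0.026, 0.0258, 0.0259]
R s2 209 [0.0256, 0.0257, 0.0259]
19.1 [ 0.5838 -0.1092  0.0031] [-9.8192  1.6618 22.1202] [-0.0063  0.0005 -1.    ]
plate plane [ 0.0128 -0.004   0.0192] 2042
```

```bash
python3 -m creep '{"translation":[[0,0.15,0.3],[0,0.15,0.3],[0,0.15,0.3]],"spin":[0,0,0]}'; python3 -m creep '{"translation":[[0,0.15,0.3],[0,0.1,0.3],[0,0.05,0.3]],"spin":[0,0,0]}'; python3 -m creep '{"translation":[[0,0,0.3],[0,0,0.3]],"spin":[0,0]}'; python3 - <<'E'
from h import *
np.set_printoptions(precision=4,suppress=True)
for n in("w13","w14"):
  prm,im,d=snap("wrist",n);o=ctrl.observe();p,R=o["position"],o["tool_rot"];print(o["t"],p,o["ft_force"],R[2])
  w=np.load(f"pics/{n}.npz")["w"];loc=(w-p)@R
  m=(np.abs(loc[...,0]+.0015)<.027)&(np.abs(loc[...,0])>.013)&(loc[...,1]>-.026)&(loc[...,1]<.0)&(w[...,2]>.014)&(w[...,2]<.024)&(d>.05)
  q=w[m];A=np.c_[q[:,:2]-p[:2],np.ones(len(q))];print("plate plane",np.linalg.lstsq(A,q[:,2],rcond=None)[0],len(q))
  l=loc[(np.abs(loc[...,0]+.0015)<.025)&(loc[...,1]>-.05)&(w[...,2]>.0172)&(w[...,2]<.024)&(d>.05)];print("rear edge",np.percentile(l[:,1],[.5,2]))
E
```

```text
t: 19.4
position: [0.5836, -0.1091, 0.0031]
tool_rot: [[0.068, 0.998, -0.009], [0.998, -0.068, -0.006], [-0.006, -0.008, -1.0]]
ft_force: [-15.7, 1.4, 19.5]
opening: 0.0117
t: 19.7
position: [0.5834, -0.1091, 0.003]
tool_rot: [[0.069, 0.998, -0.013], [0.998, -0.069, -0.005], [-0.006, -0.013, -1.0]]
ft_force: [-10.3, 2.2, 16.7]
opening: 0.0117
t: 19.9
position: [0.5835, -0.1091, 0.003]
tool_rot: [[0.069, 0.998, -0.012], [0.998, -0.069, -0.006], [-0.006, -0.011, -1.0]]
ft_force: [-8.7, 1.7, 16.5]
opening: 0.0118
19.95 [ 0.5835 -0.1092  0.003 ] [-9.2488  1.182  16.5797] [-0.0064 -0.0111 -0.9999]
plate plane [ 0.0032 -0.0035  0.0191] 2042
rear edge [-0.0301 -0.0298]
20.0 [ 0.5835 -0.1092  0.003 ] [-9.1801  1.688  16.3666] [-0.0064 -0.0111 -0.9999]
plate plane [ 0.0039 -0.0044  0.019 ] 2033
rear edge [-0.0301 -0.0299]
```

```bash
python3 -m creep '{"translation":[[0,0.15,0.4],[0,0.1,0.4],[0,0.05,0.4]],"spin":[0,0,0]}'; python3 - <<'E'
from h import *
np.set_printoptions(precision=4,suppress=True)
for n in("w15","w16"):
  prm,im,d=snap("wrist",n);o=ctrl.observe();p,R=o["position"],o["tool_rot"];print(o["t"],p,o["ft_force"],R[2])
  w=np.load(f"pics/{n}.npz")["w"];loc=(w-p)@R
  m=(np.abs(loc[...,0]+.0015)<.027)&(np.abs(loc[...,0])>.013)&(loc[...,1]>-.026)&(loc[...,1]<.0)&(w[...,2]>.014)&(w[...,2]<.024)&(d>.05)
  q=w[m];A=np.c_[q[:,:2]-p[:2],np.ones(len(q))];print("plate plane",np.linalg.lstsq(A,q[:,2],rcond=None)[0],len(q))
snap("scene","s3")
w0=np.load("pics/scene0.npz")["w"];z=np.load("pics/s3.npz")["w"][...,2]
for nm,o in(("L",50),("R",-50)):
  ex=np.array([.9977,-.068]);ey=np.array([.068,.9977]);b=np.array([.577,-.160])+ey*o/1000
  rel=w0[...,:2]-b;lx=rel@ex;ly=rel@ey
  k=(lx>.043)&(lx<.078)&(np.abs(ly)<.028)&(w0[...,2]>.02)&(w0[...,2]<.032)
  print(nm,[round(float(np.median(z[k&(lx>a)&(lx<=a+.012)])),4) for a in(.043,.055,.066)])
E
```

```text
t: 20.3
position: [0.5835, -0.1092, 0.0029]
tool_rot: [[0.069, 0.998, -0.016], [0.998, -0.069, -0.005], [-0.007, -0.015, -1.0]]
ft_force: [-12.1, 2.2, 21.2]
opening: 0.0119
20.35 [ 0.5835 -0.1092  0.0029] [-14.03     2.3395  22.8036] [-0.0066 -0.015  -0.9999]
plate plane [ 0.0033 -0.0028  0.019 ] 2033
20.4 [ 0.5835 -0.1092  0.0029] [-13.4074   2.5748  22.1105] [-0.0066 -0.0151 -0.9999]
plate plane [-0.0036 -0.0018  0.0189] 2035
L [0.0259, 0.026, 0.0261]
R [0.026, 0.0256, 0.0256]
```

The plate is flat (slope about 0, top at 19 mm) and at the stop. Both flaps are level, and the tool is pressing with about 22 N. Handing in.

```bash
python3 -c "
from station import ctrl
print(ctrl.hand_in()); o=ctrl.observe(); print(o['t'],o['position'],o['ft_force'],o['opening'])"
```

```text
the job is handed in; nothing more can be done
None
the job is handed in; nothing more can be done
```

The 100 x 60 mm plate is in the free left bay with its plain edge under the flap and against the end stop. I handed in at about 20.4 s with the gripper still holding the rib and pressing the plate flat with about 22 N.

**Last checks before handing in:**
- **Plate height and level:** its top measured 18.9–19.0 mm, against 19 mm expected when flat. Its slope was within about 0.004 rad, which is the noise of the reading.
- **End stop:** an extra forward push of about 10–15 N did not move the plate any further.
- **Flaps:** both read the same heights as before the start, to within about 0.5 mm.
- **Grip:** the fingers held at 11.9 mm on the 12 mm rib.

**What went wrong or disagreed:**
- **First grasp missed:** the jaws shut just above the rib, because the fingertips sit about 24 mm behind the tool point and not 8 mm ahead as `tip_reach` says. I regripped lower using the camera depth.
- **Tool tilt:** the arm picked up a 3° nose-down tilt on the way. I took it out by pressing the plate on the pad before sliding it under the flap. At the end the tool was still tilted about 0.015 rad, but the plate itself read level.
- **Not measured directly:** I could not see the contact bar's travel and inferred it from the plate's height and level. I did not re-check the bottle, rack and tip box, but the arm never went near them.

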